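# Strike the microscope's arc lamp with the supply's key

## Task

Start the microscope's arc lamp from its supply, the wide white box with the round dial on top: turn the key on that box clockwise from off, past run, all the way to start, and hold it there for about a second until the lamp strikes. Then let go of the key so that it springs back to run, and leave it there. Do not turn the key on the smaller square box.

Things in the scene. Friction and masses are not known exactly. Their poses are not given: they have to be found in the camera images.
- lamp_bow (a point): Centre of the black head of the key to turn, on its upright axis, 115 mm above the bench. Head 34 mm wide (this point's x), 10 mm thick (y, pinch it so), 31 mm high. It turns clockwise from above (yaw falls). Steel barrel below, 32 mm across, 7.5 mm above the box; nothing else that high within 60 mm of the axis. Let go with 40 mm or more between the fingers, so that it can swing.
- lamp_lock (a joint): First part of that key's turn, rad: 0 off, 0.5 run (a stop). Starts at 0 to 0.12; light friction, stays where left. The key is on the fixed lamp supply: white box 250 mm wide, 180 deep, 85 high, with a black round dial (38 mm) beside the key and slots along its far edge. Ticks round the key, near side: short = off, long = run, dot = start (1.1 rad clockwise of off).
- lamp_start (a joint): Second part of the same key's turn, run to start, rad: 0 at run or before, 0.6 at start (a stop). Spring-loaded: moves only once the barrel is at run, takes 0.05 N m at first and 0.15 N m at start, and springs back to 0 by itself when let go, leaving the key at run. The key's whole angle from off is lamp_lock + lamp_start: 1.1 rad at start.
- stage_lock (a joint): Turn of the other key, of the same shape, rad: 0 = off, where it starts and must stay. It is in the middle of the square white box (160 mm by 160 mm, 85 mm high) that has no dial, only three tiny switches along its far edge. The two boxes stand side by side, left and right on the bench, either way round, each turned up to 0.4 rad.
There are look-alikes about, which are no part of the job. What is shaped like the part that bears stage_lock but orange is not meant.

How it is judged:
By the outcome, as a careful person would: the job done as asked, in the order asked, and still so for the second after the job is handed in, with the robot touching nothing.
It also fails if it takes over 35 s, if anything falls off the work surface, if the arm or the gripper's body presses on something with over 40 N, if the wrist force passes 120 N, or if a joint passes its speed limit or range.

## Robot

A 6-joint arm with a two-finger parallel gripper is mounted at the origin on the work surface. World frame = base frame: x ahead of the robot, y to its left, z up, the work surface at z = 0. Lengths are in mm, angles in rad, forces in N, time in s.
With the tool pointing down it reaches from about 350 to 875 mm from the base axis. Payload 4.2 kg.
Tool frame: the origin (TCP) lies midway between the tips of the shut fingers; the grasp point (between the pads) lies 19 mm behind it (arm.grasp_offset is the distance from the TCP to the grasp point, in mm); z points along the fingers, y is the direction in which the jaws open and shut (so a half turn about z gives the same grasp; the last joint's range is limited). The gripper opens to 85 mm and grips with 20 to 120 N. Pads are 22 mm wide; open, the fingers measure 114 mm over their backs; the gripper's body (76 mm by 85 mm) begins 54 mm behind the grasp point. The pads swing forward as they close: fully open they stand 13 mm farther back than shut.
Start: joints at [-1.06, 0.385, 0.008, 0, -1.194, -0.259], TCP at [155.734, -605.265, 231.312] pointing down, gripper open.
Joint ranges: [-3.14, 3.14], [-1.21, 2.06], [-1.07, 1.41], [-3.16, 2.05], [-2.99, -0.16], [-3.1, 3.1]. Speed limits (rad/s): [2.79, 2.79, 3.14, 3.14, 3.14, 3.14].

## Interface

Orientations are given as a unit quaternion [x, y, z, w].
In Python, from bench import arm gives the robot as it stands.
- The arm moves only by the tool move_arm, never from a script. Its argument "moves" is a list of rows, each an object with "gripper": the gripper's target within -1 to 1 (fully open at 1, half-way at 0, shut at -1); "xyz": the shift along the tool's x, y, z in cm, a list of three; "angular": the turn, a rotation vector about the tool's x, y, z in rad, a list of three. In form: [{"gripper": gripper, "xyz": [dx, dy, dz], "angular": [wx, wy, wz]}, ...]. A call has 1 to 10 rows; each row is the pose to reach, as a shift and turn from the pose commanded when the call began, along the tool's axes at that moment; what a row does not reach only later rows make up. A row lasts 1/8 s, in which the tool goes at most 62.5 mm and 10.7 degrees, less where a joint would pass 70% of its speed; a pose out of reach is approached as far as the arm can. A call with a gripper value outside its range is refused whole. The fingers move at their own pace and stop on an object; the grip force is fixed at half the most. Time passes only in rows, so rows that repeat a pose let the fingers close. It gives the time, the measured TCP pose, the force and the opening at its end, in the units of the state.
- arm.read_state(): the state, without advancing time (a new reading comes with each control period).
- arm.get_image(name): name is "scene" or "top"; returns (picture, depth): 420x560x3 uint8, blue, green, red; 420x560 float32, mm along the optical axis (not along the pixel's ray), 0 where there is no reading.
- arm.get_calibration(name): a dict with "camera_matrix" (3x3 intrinsics, pixels), "R" (3x3) and "t" (3): a world point X has camera coordinates R X + t. Camera axes: x right, y down, z forward; pixel columns grow to the right and rows downward; lengths in mm; the calibration is good to about 2 mm. A picture is of the moment at which its call begins. get_calibration takes no time and is no camera call.
- arm.job_done(): hands the job in, once; it reports no verdict.
The state is a dict: "clock": time; "joints": joint angles; "joint_vel": joint speeds; "joint_efforts": joint torques, N m; "position": TCP position; "ee_rot": TCP orientation; "contact_force": force on the tool from outside, world axes, zero at the start; "wrist_torque": the same for the moment, N m; "gripper_width": finger opening in mm.
Only numpy, scipy, OpenCV 4.12 (cv2) and the standard library are available. Lean on these libraries where they do the work, as an engineer would, in place of code of your own. Each camera call takes 0.05 s, during which the arm holds its last target. There are 200 camera calls.

## Working session

There is one attempt and no reset: what is moved stays moved. The work goes in short steps, Python scripts to look and compute and a tool call to move; the robot and the scene stay as the last step left them, time stands still between calls to the robot, and variables do not carry over. Pictures are saved under pics/ and viewed, about 8 in all and at most 12, crops included, and the job is handed in when it is done.

Besides the shell and the picture viewer there is one more tool, called after "Request:" as name([rows], argument=value, ...), one row to a line, values as JSON. move_arm: Moves the arm, as the interface text tells. Its arguments: {"type":"object","properties":{"moves":{"type":"array","items":{"type":"object","properties":{"gripper":{"type":"number"},"xyz":{"type":"array","items":{"type":"number"}},"angular":{"type":"array","items":{"type":"number"}}}}}},"required":["moves"]}

```bash
mkdir -p pics; ls; python3 - <<'E'
from bench import arm
import cv2,numpy as np
for n in("top","scene"):
    p,d=arm.get_image(n); cv2.imwrite(f"pics/{n}0.png",p); np.save(f"pics/{n}0.npy",d)
    c=arm.get_calibration(n); print(n,np.round(c["camera_matrix"],1).tolist(),np.round(c["R"],4).tolist(),np.round(c["t"],1).tolist())
s=arm.read_state(); print(s)
E
```

```text
pics
top [[480.6, 0.0, 278.3], [0.0, 480.6, 213.0], [0.0, 0.0, 1.0]] [[-0.0193, -0.9996, -0.0219], [-0.9847, 0.0228, -0.173], [0.1734, 0.0182, -0.9847]] [60.5, 458.4, 912.7]
scene [[496.3, 0.0, 281.5], [0.0, 496.3, 213.3], [0.0, 0.0, 1.0]] [[-0.0608, 0.9981, 0.0129], [0.7257, 0.0531, -0.686], [-0.6854, -0.0323, -0.7275]] [-20.4, -271.0, 1290.0]
{'clock': 0.1, 'joints': array([-1.06039708e+00,  3.85483764e-01,  6.74111319e-03, -4.32864044e-04,
       -1.19395003e+00, -2.58597557e-01]), 'joint_vel': array([ 0.00064243, -0.00134407,  0.0038872 ,  0.00228858, -0.00069439,
        0.00051745]), 'joint_efforts': array([-7.84050098e-04, -3.93317735e+01,  1.88928992e+01,  4.19797540e+00,
       -2.63235743e-03,  1.11433286e-05]), 'position': array([ 155.60563346, -604.78664039,  230.32041766]), 'ee_rot': array([-1.25489237e-01,  9.92094508e-01,  9.54406687e-04, -1.69175125e-04]), 'contact_force': array([-0.02678585, -1.12947418,  0.45257937]), 'wrist_torque': array([ 0.00793466, -0.0569101 ,  0.01380745]), 'gripper_width': 85.23573768717313}
```

View pics/top0.png

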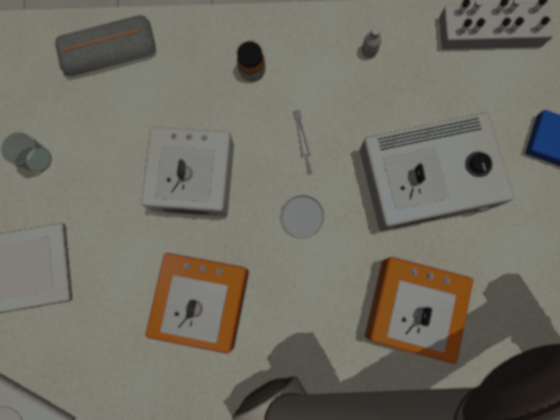

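View pics/scene0.png

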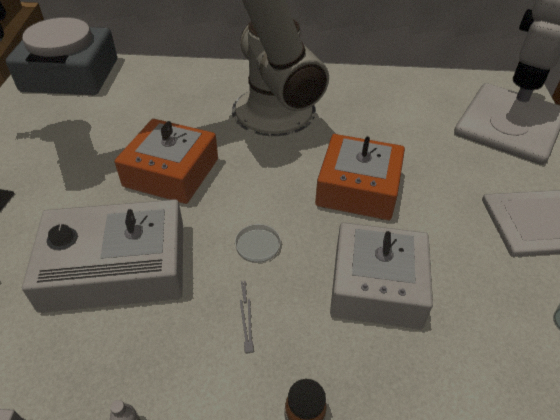

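Candidates in the top view are the wide white box with dial, key ≈(419,174); the white square box (stage), key ≈(182,169); and two orange boxes, keys ≈(425,316) and (194,306). I choose (419,174), which is (131,220) in scene. Next I'll take a close crop and measure.

```bash
cat > h.py <<'E'
import numpy as np,cv2
from bench import arm
def ray(n,uv,z):
    c=arm.get_calibration(n);K,R,t=map(np.array,(c["camera_matrix"],c["R"],c["t"]))
    o=-R.T@t; d=R.T@np.linalg.solve(K,np.array([uv[0],uv[1],1.])); return o+d*(z-o[2])/d[2]
def cloud(n,d):
    c=arm.get_calibration(n);K,R,t=map(np.array,(c["camera_matrix"],c["R"],c["t"]))
    v,u=np.indices(d.shape); P=np.stack([(u-K[0,2])/K[0,0]*d,(v-K[1,2])/K[1,1]*d,d],-1)
    return (P-t)@R
E
python3 - <<'E'
from h import *
out=[]
for n,(x,y,w) in {"top":(385,140,70),"scene":(98,190,70)}.items():
    p=cv2.imread(f"pics/{n}0.png"); d=np.load(f"pics/{n}0.npy"); C=cloud(n,d)
    c=p[y:y+w,x:x+w]; out.append(cv2.resize(cv2.convertScaleAbs(c,alpha=1.5),(400,400),interpolation=cv2.INTER_CUBIC))
    z=C[...,2]; m=(z>106)&(z<140)&(d>0); k=np.zeros_like(m); k[y:y+w,x:x+w]=m[y:y+w,x:x+w]
    P=C[k]; print(n,len(P)); 
    if len(P)>4: print(P.mean(0),P.min(0),P.max(0),cv2.minAreaRect(P[:,:2].astype(np.float32)))
    # dark pixels
    g=cv2.cvtColor(c,cv2.COLOR_BGR2GRAY); print("dark",g.min(),np.median(g))
    b=(g<45).astype(np.uint8); nn,l,s,cc=cv2.connectedComponentsWithStats(b)
    for i in range(1,nn):
        if s[i,4]>3: print(s[i]+[x,y,0,0,0],cc[i]+[x,y], ray(n,cc[i]+[x,y],115).round(1))
p=cv2.imread("pics/top0.png");C=cloud("top",np.load("pics/top0.npy"))
m=(abs(C[...,2]-85)<6).astype(np.uint8); m[:, :350]=0; m[235:]=0; m[:100]=0
cs,_=cv2.findContours(m,0,2); cnt=max(cs,key=cv2.contourArea)
pts=np.array([ray("top",q[0],85)[:2] for q in cnt],np.float32); print("box",cv2.minAreaRect(pts),cv2.boxPoints(cv2.minAreaRect(pts)).round(1).tolist())
cv2.imwrite("pics/crop.png",np.hstack(out))
E
```

```text
top 159
[ 514.18140963 -210.39698741  123.87218076] [ 498.65184699 -217.77631863  106.74444012] [ 531.20981423 -205.14003665  133.27971343] ((515.0325317382812, -211.7658233642578), (32.98135757446289, 11.322219848632812), 5.136379241943359)
dark 11 126.0
[415 165   9  18 122] [419.         173.54918033] [ 514.2 -211.1  115. ]
scene 161
[ 520.36633478 -210.45784405  122.16402462] [ 500.34314708 -218.04279162  106.61463703] [ 533.71493411 -205.47562595  132.08906781] ((516.9227294921875, -212.23033142089844), (33.8121452331543, 10.340712547302246), 7.985092639923096)
dark 25 117.0
[126 210   9  23 144] [129.9375     221.45138889] [ 517.1 -212.4  115. ]
[150 224   3   2   5] [150.8 224.4] [ 521.3 -174.8  115. ]
box ((532.855224609375, -255.6424102783203), (178.8141632080078, 248.961669921875), 10.678909301757812) [[421.8999938964844, -149.89999389648438], [468.1000061035156, -394.5], [643.7999877929688, -361.3999938964844], [597.5999755859375, -116.69999694824219]]
```

View pics/crop.png

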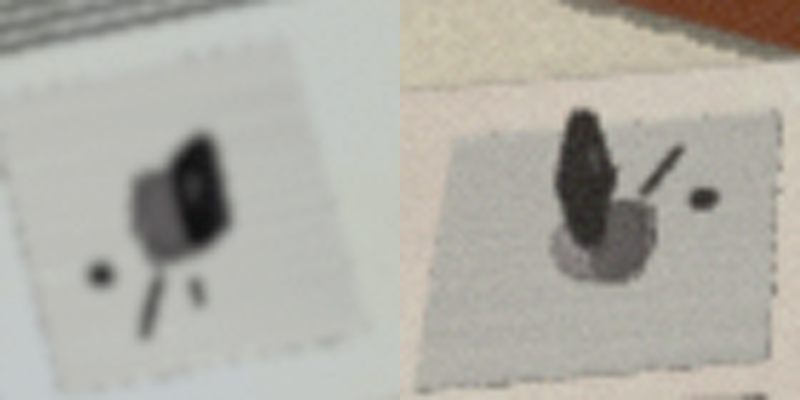

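The crop confirms it: a black head with the barrel beside it, and short tick (419.5,191), long tick (411,193), dot (402.5,188) on the near side, the grey plate on the dial box. Key ≈(516,-212). I'll work out the tick angles and the approach.

```bash
python3 - <<'E'
from h import *
from scipy.spatial.transform import Rotation as Ro
A=np.array([516,-212])
for q in((419.5,191.1),(411.3,193.4),(402.5,187.8)):
    v=ray("top",q,85)[:2]-A; print(np.hypot(*v),np.degrees(np.arctan2(-v[1],-v[0])))
s=arm.read_state(); R=Ro.from_quat(s["ee_rot"]); M=R.as_matrix(); print(M.round(3))
d=np.array([516,-212,180])-s["position"]; print(M.T@d/10)
for yaw in (7,10.7): 
    th=np.radians(yaw)  # tool y perpendicular to head x
    for sg in(1,-1):
        y=np.array([-np.sin(th),np.cos(th),0])*sg; z=np.array([0,0,-1]); T=np.c_[np.cross(y,z),y,z]
        print(yaw,sg,(M.T@T)[:2,:2].round(3).tolist(),Ro.from_matrix(M.T@T).as_rotvec())
E
```

```text
29.05301999073258 12.169499452350216
33.86221711160707 -16.461630629819286
33.14483770878062 -50.169321281356865
[[-0.969 -0.249 -0.001]
 [-0.249  0.969  0.002]
 [ 0.     0.002 -1.   ]]
[-44.68503153  29.05815916   5.08401721]
7 1 [[0.992, -0.129], [0.129, 0.992]] [ 0.00192725 -0.00022134  0.12946893]
7 -1 [[-0.992, 0.129], [-0.129, -0.992]] [ 3.33823361e-04  2.90662593e-03 -3.01212232e+00]
10.7 1 [[0.998, -0.065], [0.065, 0.998]] [ 0.00193238 -0.00015893  0.06489177]
10.7 -1 [[-0.998, 0.065], [-0.065, -0.998]] [ 2.44571873e-04  2.97372840e-03 -3.07669945e+00]
```

Request:
move_arm([
  {"gripper": 1, "xyz": [-44.7, 29.1, 4.5], "angular": [0, 0, 0.13]},
  {"gripper": 1, "xyz": [-44.7, 29.1, 4.5], "angular": [0, 0, 0.13]},
  {"gripper": 1, "xyz": [-44.7, 29.1, 4.5], "angular": [0, 0, 0.13]},
  {"gripper": 1, "xyz": [-44.7, 29.1, 4.5], "angular": [0, 0, 0.13]},
  {"gripper": 1, "xyz": [-44.7, 29.1, 4.5], "angular": [0, 0, 0.13]},
  {"gripper": 1, "xyz": [-44.7, 29.1, 4.5], "angular": [0, 0, 0.13]},
  {"gripper": 1, "xyz": [-44.7, 29.1, 4.5], "angular": [0, 0, 0.13]},
  {"gripper": 1, "xyz": [-44.7, 29.1, 4.5], "angular": [0, 0, 0.13]},
  {"gripper": 1, "xyz": [-44.7, 29.1, 4.5], "angular": [0, 0, 0.13]},
  {"gripper": 1, "xyz": [-44.7, 29.1, 4.5], "angular": [0, 0, 0.13]},
])

```text
clock: 1.35
position: [517.2, -210.1, 185.4]
ee_rot: [-0.063, 0.998, 0.0, -0.001]
contact_force: [-0.2, 0.4, -0.7]
gripper_width: 85.5
```

```bash
cat > look.py <<'E'
from h import *
from scipy.spatial.transform import Rotation as Ro
import sys
s=arm.read_state(); M=Ro.from_quat(s["ee_rot"]).as_matrix()
print(s["clock"],s["position"].round(1),"yaw",np.degrees(np.arctan2(-M[0,0],M[1,0]*-1)).round(1),M.round(3).tolist(),s["joints"].round(2),s["contact_force"].round(1),s["wrist_torque"].round(2),s["gripper_width"])
print("to (516,-212,102) cm:",(M.T@(np.array([516,-212,102])-s["position"])/10).round(2))
if len(sys.argv)>1:
    p,d=arm.get_image("scene"); C=cloud("scene",d); np.save("pics/d.npy",d)
    cv2.imwrite(f"pics/{sys.argv[1]}.png",np.hstack([cv2.resize(cv2.convertScaleAbs(p[150:290,50:190],alpha=1.4),(600,600),interpolation=2)]))
E
python3 look.py hover
```

```text
1.35 [ 517.2 -210.1  185.4] yaw 82.8 [[-0.992, -0.125, -0.001], [-0.125, 0.992, 0.0], [0.001, 0.001, -1.0]] [-0.1   0.31 -0.23 -0.   -1.04 -1.35] [-0.2  0.4 -0.7] [-0.    0.07  0.04] 85.51697935116303
to (516,-212,102) cm: [ 0.13 -0.17  8.34]
```

View pics/hover.png

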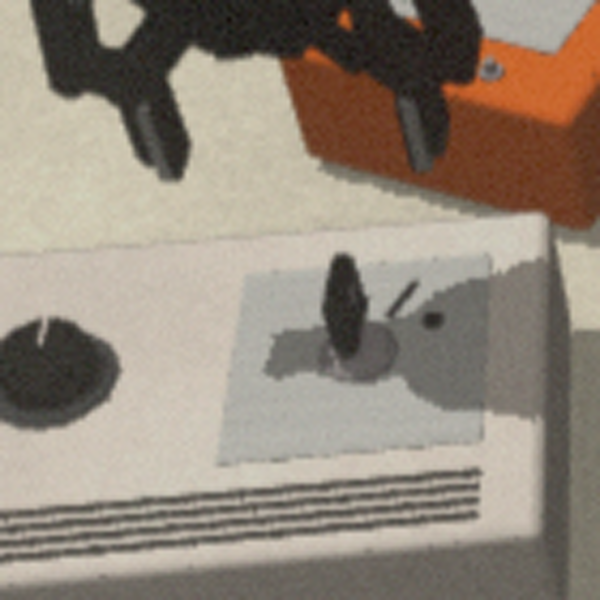

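The fingers straddle the black key on the dial box (crop key ≈(343,310), dial at left (45,370)), so I descend.

Request:
move_arm([
  {"gripper": 1, "xyz": [0, 0, 3], "angular": [0, 0, 0]},
  {"gripper": 1, "xyz": [0, 0, 5.5], "angular": [0, 0, 0]},
  {"gripper": 1, "xyz": [0, 0, 7.5], "angular": [0, 0, 0]},
  {"gripper": 1, "xyz": [0, 0, 8.4], "angular": [0, 0, 0]},
  {"gripper": 1, "xyz": [0, 0, 8.4], "angular": [0, 0, 0]},
  {"gripper": 1, "xyz": [0, 0, 8.4], "angular": [0, 0, 0]},
])

```text
clock: 2.15
position: [516.6, -212.5, 103.2]
ee_rot: [-0.061, 0.998, -0.0, 0.001]
contact_force: [0.5, -1.1, -0.3]
gripper_width: 85.5
```

```bash
python3 look.py down
```

```text
2.15 [ 516.6 -212.5  103.2] yaw 83.0 [[-0.993, -0.121, 0.002], [-0.121, 0.993, -0.0], [-0.002, -0.001, -1.0]] [-0.1   0.4  -0.33  0.   -0.84 -1.35] [ 0.5 -1.1 -0.3] [ 0.    0.01 -0.02] 85.46458962559103
to (516,-212,102) cm: [0.05 0.05 0.12]
```

View pics/down.png

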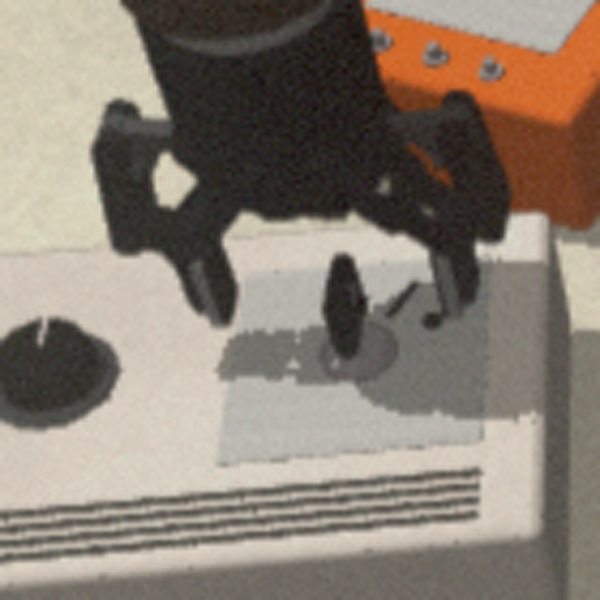

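The key (343,310) is centred between the fingers (215,310 and 455,300), with clearance all round, so I close.

Request:
move_arm([
  {"gripper": -1, "xyz": [0, 0, 0], "angular": [0, 0, 0]},
  {"gripper": -1, "xyz": [0, 0, 0], "angular": [0, 0, 0]},
  {"gripper": -1, "xyz": [0, 0, 0], "angular": [0, 0, 0]},
  {"gripper": -1, "xyz": [0, 0, 0], "angular": [0, 0, 0]},
  {"gripper": -1, "xyz": [0, 0, 0], "angular": [0, 0, 0]},
  {"gripper": -1, "xyz": [0, 0, 0], "angular": [0, 0, 0]},
  {"gripper": -1, "xyz": [0, 0, 0], "angular": [0, 0, 0]},
  {"gripper": -1, "xyz": [0, 0, 0], "angular": [0, 0, 0]},
])

```text
clock: 3.2
position: [516.2, -212.2, 102.5]
ee_rot: [-0.061, 0.998, -0.0, 0.0]
contact_force: [-0.3, -0.7, 1.3]
gripper_width: 9.2
```

```bash
python3 look.py
```

```text
3.2 [ 516.2 -212.2  102.5] yaw 83.0 [[-0.993, -0.122, 0.0], [-0.122, 0.993, -0.0], [-0.0, -0.0, -1.0]] [-0.1   0.4  -0.33  0.   -0.84 -1.35] [-0.3 -0.7  1.3] [-0.12  0.17 -0.03] 9.177284204061824
to (516,-212,102) cm: [0.01 0.02 0.05]
```

Request:
move_arm([
  {"gripper": -1, "xyz": [0, 0, 0], "angular": [0, 0, 0.12]},
  {"gripper": -1, "xyz": [0, 0, 0], "angular": [0, 0, 0.24]},
  {"gripper": -1, "xyz": [0, 0, 0], "angular": [0, 0, 0.36]},
  {"gripper": -1, "xyz": [0, 0, 0], "angular": [0, 0, 0.48]},
  {"gripper": -1, "xyz": [0, 0, 0], "angular": [0, 0, 0.6]},
  {"gripper": -1, "xyz": [0, 0, 0], "angular": [0, 0, 0.7]},
  {"gripper": -1, "xyz": [0, 0, 0], "angular": [0, 0, 0.8]},
  {"gripper": -1, "xyz": [0, 0, 0], "angular": [0, 0, 0.9]},
  {"gripper": -1, "xyz": [0, 0, 0], "angular": [0, 0, 0.9]},
])

```text
clock: 4.32
position: [515.9, -213.2, 102.5]
ee_rot: [0.379, 0.925, -0.001, -0.0]
contact_force: [-1.7, -5.8, 1.0]
gripper_width: 9.2
```

```bash
python3 look.py turn
```

```text
4.325 [ 515.9 -213.2  102.5] yaw 134.6 [[-0.713, 0.702, -0.001], [0.702, 0.713, -0.001], [-0.001, -0.002, -1.0]] [-0.1   0.4  -0.33  0.   -0.84 -2.25] [-1.7 -5.8  1. ] [-1.56  0.35  0.15] 9.194174649601576
to (516,-212,102) cm: [0.07 0.09 0.05]
```

View pics/turn.png

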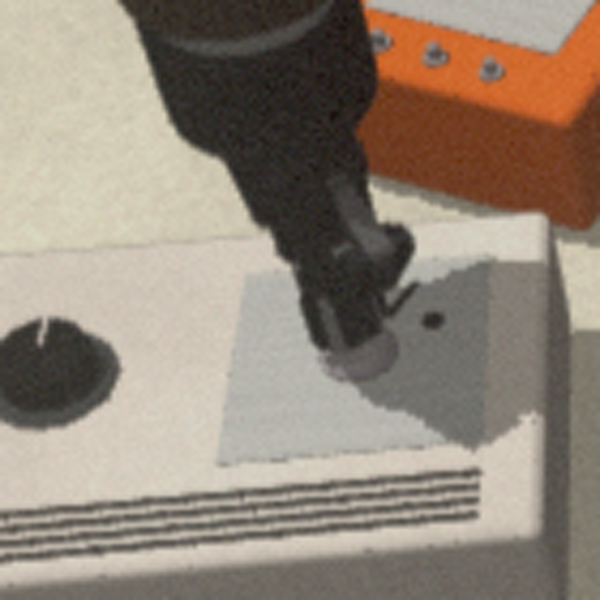

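Request:
move_arm([
  {"gripper": -1, "xyz": [0, 0, 0], "angular": [0, 0, 0.05]},
  {"gripper": -1, "xyz": [0, 0, 0], "angular": [0, 0, 0.1]},
  {"gripper": -1, "xyz": [0, 0, 0], "angular": [0, 0, 0.1]},
])

```text
clock: 4.75
position: [515.8, -213.2, 102.5]
ee_rot: [0.425, 0.905, -0.001, -0.0]
contact_force: [-1.1, -5.0, 0.7]
gripper_width: 8.8
```

```bash
python3 look.py
```

```text
4.75 [ 515.8 -213.2  102.5] yaw 140.3 [[-0.639, 0.769, -0.001], [0.769, 0.639, -0.002], [-0.001, -0.002, -1.0]] [-0.1   0.4  -0.33  0.   -0.84 -2.35] [-1.1 -5.   0.7] [-1.61  0.37  0.16] 8.816130397582778
to (516,-212,102) cm: [0.08 0.1  0.05]
```

Request:
move_arm([
  {"gripper": -1, "xyz": [0, 0, 0], "angular": [0, 0, 0.04]},
  {"gripper": -1, "xyz": [0, 0, 0], "angular": [0, 0, 0.06]},
  {"gripper": -1, "xyz": [0, 0, 0], "angular": [0, 0, 0.06]},
])

```text
clock: 5.12
position: [515.7, -213.3, 102.5]
ee_rot: [0.451, 0.893, -0.001, -0.0]
contact_force: [-1.8, -5.5, 0.9]
gripper_width: 9.0
```

```bash
python3 look.py
```

```text
5.125 [ 515.7 -213.3  102.5] yaw 143.6 [[-0.594, 0.805, -0.001], [0.805, 0.594, -0.002], [-0.001, -0.002, -1.0]] [-0.1   0.4  -0.33  0.   -0.84 -2.41] [-1.8 -5.5  0.9] [-1.69  0.37  0.53] 8.95293310450313
to (516,-212,102) cm: [0.08 0.1  0.05]
```

Torque about the key's axis jumped to 0.53 N m against the 0.15 N m spring, so it is at the start stop. I'll hold it there.

Request:
move_arm([
  {"gripper": -1, "xyz": [0, 0, 0], "angular": [0, 0, 0.02]},
  {"gripper": -1, "xyz": [0, 0, 0], "angular": [0, 0, 0.02]},
  {"gripper": -1, "xyz": [0, 0, 0], "angular": [0, 0, 0.02]},
  {"gripper": -1, "xyz": [0, 0, 0], "angular": [0, 0, 0.02]},
  {"gripper": -1, "xyz": [0, 0, 0], "angular": [0, 0, 0.02]},
  {"gripper": -1, "xyz": [0, 0, 0], "angular": [0, 0, 0.02]},
  {"gripper": -1, "xyz": [0, 0, 0], "angular": [0, 0, 0.02]},
  {"gripper": -1, "xyz": [0, 0, 0], "angular": [0, 0, 0.02]},
  {"gripper": -1, "xyz": [0, 0, 0], "angular": [0, 0, 0.02]},
])

```text
clock: 6.25
position: [515.7, -213.3, 102.5]
ee_rot: [0.459, 0.888, -0.001, -0.0]
contact_force: [-1.9, -5.5, 0.8]
gripper_width: 8.7
```

```bash
python3 look.py hold
```

```text
6.25 [ 515.7 -213.3  102.5] yaw 144.6 [[-0.579, 0.816, -0.001], [0.816, 0.579, -0.002], [-0.001, -0.002, -1.0]] [-0.1   0.4  -0.33  0.   -0.84 -2.43] [-1.9 -5.5  0.8] [-1.64  0.51  0.84] 8.680322198456585
to (516,-212,102) cm: [0.09 0.1  0.05]
```

View pics/hold.png

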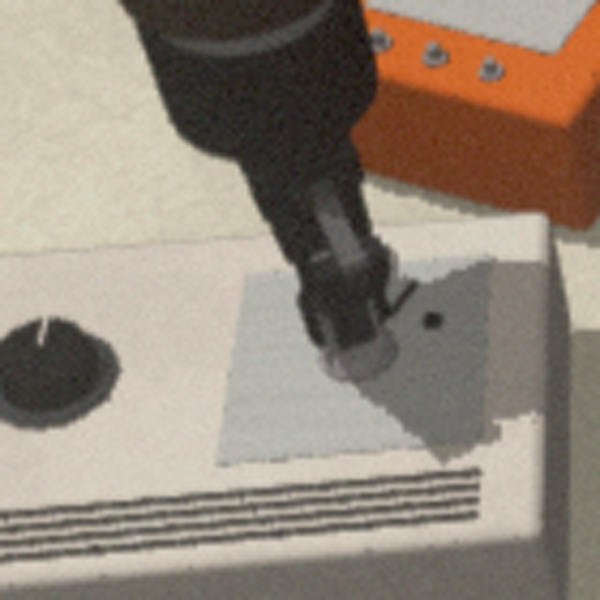

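Torque has held at 0.84 N m for over 1.1 s, still gripped at the start stop with the dot beside it at (432,320). Now I release fully, without moving the arm.

Request:
move_arm([
  {"gripper": 1, "xyz": [0, 0, 0], "angular": [0, 0, 0]},
  {"gripper": 1, "xyz": [0, 0, 0], "angular": [0, 0, 0]},
  {"gripper": 1, "xyz": [0, 0, 0], "angular": [0, 0, 0]},
  {"gripper": 1, "xyz": [0, 0, 0], "angular": [0, 0, 0]},
  {"gripper": 1, "xyz": [0, 0, 0], "angular": [0, 0, 0]},
  {"gripper": 1, "xyz": [0, 0, 0], "angular": [0, 0, 0]},
  {"gripper": 1, "xyz": [0, 0, 0], "angular": [0, 0, 0]},
  {"gripper": 1, "xyz": [0, 0, 0], "angular": [0, 0, 0]},
])

```text
clock: 7.3
position: [516.1, -212.1, 102.3]
ee_rot: [0.461, 0.887, -0.0, -0.0]
contact_force: [0.1, 0.3, -0.9]
gripper_width: 85.3
```

Request:
move_arm([
  {"gripper": 1, "xyz": [0, 0, -3], "angular": [0, 0, 0]},
  {"gripper": 1, "xyz": [0, 0, -7], "angular": [0, 0, 0]},
  {"gripper": 1, "xyz": [0, 0, -11], "angular": [0, 0, 0]},
  {"gripper": 1, "xyz": [0, 0, -14], "angular": [0, 0, 0]},
  {"gripper": 1, "xyz": [0, 0, -14], "angular": [0, 0, 0]},
])

```text
clock: 7.92
position: [517.5, -212.4, 245.3]
ee_rot: [0.461, 0.887, 0.001, 0.003]
contact_force: [-0.1, -0.1, -0.7]
gripper_width: 85.3
```

```bash
python3 look.py after; python3 - <<'E'
from h import *
C=cloud("scene",np.load("pics/d.npy"));z=C[...,2]
m=(z>106)&(z<133)&(np.hypot(C[...,0]-516,C[...,1]+212)<28); P=C[m]
print(len(P),P.mean(0),cv2.minAreaRect(P[:,:2].astype(np.float32)), P[:,:2][P[:,0].argmin()],P[:,:2][P[:,0].argmax()])
E
```

```text
7.925 [ 517.5 -212.4  245.3] yaw 144.9 [[-0.575, 0.818, 0.006], [0.818, 0.575, -0.001], [-0.005, 0.004, -1.0]] [-0.1   0.26 -0.14  0.   -1.17 -2.43] [-0.1 -0.1 -0.7] [ 0.04 -0.01 -0.02] 85.34731327706638
to (516,-212,102) cm: [ 0.18 -0.16 14.33]
214 [ 519.1027292  -211.30255658  120.66509387] ((516.53369140625, -212.10043334960938), (12.254261016845703, 33.70302963256836), 75.14803314208984) [ 500.3620615  -207.33996687] [ 533.06499915 -215.27594541]
```

View pics/after.png

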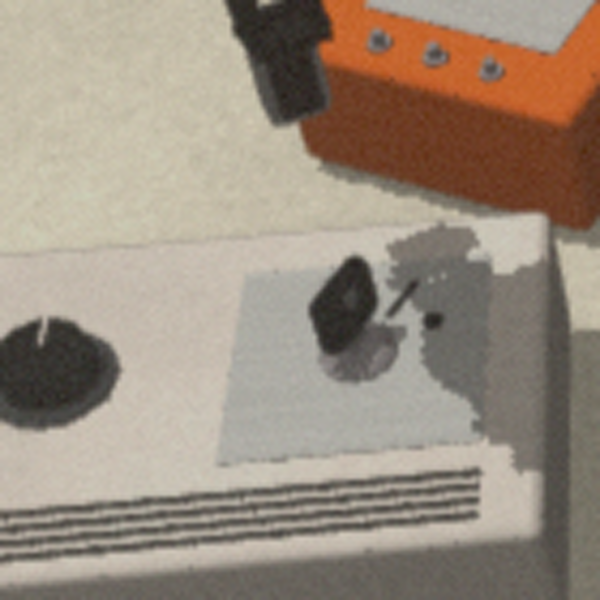

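```bash
python3 - <<'E'
from h import *
for n in("scene","top"):
  for k in range(2):
    p,d=arm.get_image(n);C=cloud(n,d);z=C[...,2]
    m=(z>108)&(z<131)&(np.hypot(C[...,0]-516,C[...,1]+212)<24); P=C[m][:,:2]
    if len(P)<20: print(n,len(P)); continue
    w=np.linalg.svd(P-P.mean(0),full_matrices=False)[2][0]; print(n,len(P),cv2.minAreaRect(P.astype(np.float32)),np.degrees(np.arctan(w[1]/w[0])))
E
```

```text
scene 203 ((516.8707275390625, -212.16415405273438), (10.289281845092773, 33.059139251708984), 73.67264556884766) -20.51201712149374
scene 202 ((516.4730834960938, -212.7657928466797), (12.260976791381836, 34.04068374633789), 70.81874084472656) -20.17904591118893
top 0
top 0
```

```bash
python3 -c "
from bench import arm
print(arm.job_done(), arm.read_state()['clock'])"
```

```text
the job is handed in; nothing more can be done
the job is handed in; nothing more can be done
```

I turned the key on the wide white dial box clockwise past run to the start stop and held it there for more than 1.1 s. I then opened the gripper fully, let the key spring back, and raised the arm clear. The job was handed in at about 8 s on the clock.

- **At start:** the torque about the key's axis rose from 0.16 to 0.53 N m as it met the stop, then stood at 0.84 N m at the end of the hold. The spring alone takes only 0.15 N m there.
- **Lamp:** I could not see whether it struck; the stop torque and the hold time are the only evidence.
- **After release:** the outlines of the key's head gave −14.9°, −16.3° and −19.2°. Run should be at about −17°, so the key is at run within about 2°. A second fit to the same depth points read about −20°, and the top camera gave no reading because it found no key points.
- **The rest:** the wrist force read about 6 N at most when I checked it. The arm never went near the square box or its key.

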